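# Press a glued heel with the swing-arm press

## Robot

A 7-joint arm with a two-finger parallel gripper is mounted at the origin on the work surface. World frame = base frame: x ahead of the robot, y to its left, z up, the work surface at z = 0. Lengths are in mm, angles in rad, forces in N, time in s.
With the tool pointing down it reaches from about 400 to 875 mm from the base axis. Payload 4.4 kg.
Tool frame: the origin (TCP) lies midway between the tips of the shut fingers; the grasp point (between the pads) lies 19 mm behind it; z points along the fingers, y is the line along which they close (so a half turn about z gives the same grasp; the last joint's range is limited). The gripper opens to 85 mm and grips with 20 to 120 N. Pads are 22 mm wide; open, the fingers measure 114 mm over their backs; the gripper's body (76 mm by 85 mm) begins 54 mm behind the grasp point. The pads swing forward as they close: fully open they stand 13 mm farther back than shut.
Start: joints at [-1.175, 0.628, 0.038, 1.517, -0.027, 0.996, -0.02], TCP at [289.594, 581.939, 231.313] pointing down, gripper open.
Joint ranges: [-3.06, 3.06], [-0.37, 2.12], [-1.25, 1.32], [0.18, 2.47], [-1.1, 4.24], [0.23, 1.98], [-2.94, 2.94]. Speed limits (rad/s): [2.57, 2.57, 3.14, 3.14, 3.14, 3.14, 3.14].

## Interface

Orientations are given as [roll, pitch, yaw] about the fixed x, y, z axes, in that order (R = Rz(yaw) Ry(pitch) Rx(roll)).
In Python, from cell import ctrl gives the robot as it stands.
- The arm moves only by the shell command python3 -m crank 'ROWS' [OPENING]. ROWS is JSON, a list that holds one entry, the list of rows, each a list of 4 numbers: the shift along the tool's x, y, z normalised to -1 to 1, where 1 is 2.5 cm, then the turn about the tool's z normalised to -1 to 1, where 1 is 0.08 rad. In form: [[[dx, dy, dz, turn], ...]]. A call has 1 to 12 rows; each row shifts and turns the commanded pose from where the row before left it, along the tool's axes as they then stand; what a row does not reach is not made up. A row lasts 1/12 s, in which the tool goes at most 41.7 mm and 7.16 degrees, less where a joint would pass 70% of its speed; a pose out of reach is approached as far as the arm can. A call with a number of a shift or a turn outside -1 to 1 is refused whole. A call with a gripper value outside its range is refused whole. OPENING is the closure, from -1 (fully open) to 1 (shut), set as the call begins (- or left out, the last holds). The fingers move at their own pace and stop on an object; the grip force is fixed at half the most. Time passes only in rows, so rows that do not move let the fingers close. It gives the time, the measured TCP pose, the force, the opening and the grip force at its end, in the units of the state.
- ctrl.read_state(): the state, without advancing time (a new reading comes with each control period).
- ctrl.get_image(name): name is "side" or "top"; returns a dict with "img" (400x640x3 uint8, red, green, blue), "intrinsics" (3x3 intrinsics, pixels), "dist" ([k1, k2, p1, p2, k3] as OpenCV has them; the pictures are not rectified), "extrinsics" (4x4, takes a point from camera to world coordinates). Camera axes: x right, y up, looking along -z (the intrinsics and any distortion apply to the point x, -y, -z); pixel columns grow to the right and rows downward; lengths in mm; the calibration is good to about 2 mm. A picture is of the moment at which its call begins. There is no depth.
- ctrl.finish_job(): hands the job in; it is judged then, once.
Trained networks look in the newest picture that a camera, given by its name, has taken for a name from the list of things; names that differ only in an ending like _2 or _b are one class to them, and where a whole thing is asked for, a point or a joint stands for the part that bears it (a point fixed in the world has none). Each returns a list of dicts, best first, with "confidence" (0 to 1); they miss things now and then, are a little off and sometimes report something else, mostly with a low value. They report only what shows in the picture. A call takes as long as a camera call.
- ctrl.find_in(camera, target): "position" ([row, column] in pixels, amid what is visible of it).
- ctrl.trace(camera, target): "mask" (400x640 bool, what is visible of it) and "position" ([row, column] in pixels, amid what is visible of it).
- ctrl.place_of(camera, target): "position" ([row, column] in pixels: a listed point, or the origin of a listed thing).
The state is a dict: "clock": time; "qpos": joint angles; "qd": joint speeds; "tau": joint torques, N m; "eef_pos": TCP position; "tool_rot": TCP orientation; "force": force on the tool from outside, world axes, zero at the start; "torque": the same for the moment, N m; "width": finger opening in mm; "gripper_force": force on a finger pad.
Only numpy, scipy, OpenCV 4.12 (cv2) and the standard library are available. Lean on these libraries where they do the work, as an engineer would, in place of code of your own. Each camera call takes 0.05 s, during which the arm holds its last target. There are 200 camera calls.

## Task

With a finger, push the press's swing arm round until its pad stands centred over the D-shaped heel (not the round one), then push the plunger's black cap all the way down to its stop and hold it there for a good second, so that the pad presses that heel. Let the plunger spring back up and leave the arm over the heel. Pick nothing up, and leave both heels and the things round the press where they stand.

Things in the scene. Friction and masses are not known exactly. Their poses are not given: they have to be found in the camera images.
- press: Fixed grey bench press. Origin: on the column's upright axis, at the table surface. Bed: flat plate 250 x 310 mm, 30 mm thick, from 75 mm behind the column (local +x) to 175 mm in front (local -x, towards the robot give or take 0.35 rad), 155 mm to each side. The column (40 mm thick) carries the swing arm; its cap, 155 mm above the table, is its highest point.
- swing (a joint): Swing arm, a level steel bar turning about the column's axis, in rad: 0 along the press's -x, growing anticlockwise seen from above (world direction = press yaw + pi + value), range -1.2 to 1.2. Starts between the two heels. Held by friction: about 2 N sideways near its end moves it slowly, it stays where left. Hub 60 mm diameter, 112 to 148 mm high.
- swing_end (a point): Point on the bar's centre line 195 mm from the column's axis, 127 mm above the table, where to push. The bar is 20 mm wide, 116 to 138 mm above the table, and ends 225 mm from the axis; from 165 to 225 mm it is bare and can be pushed on either side. At 140 mm sits the plunger's round boss, 44 mm diameter, 110 to 144 mm high. Its x axis points to the column.
- plunger (a joint): Upright spring plunger through the arm's boss, 140 mm from the column's axis. In m: 0 up, 0.016 fully down at its stop. The pad meets a heel below it at about 0.008 (a push of about 5 N) and then gives on a spring of its own; the stop is reached at about 15 N, so push with up to about 20 N. The springs lift it when let go.
- plunger_top (a point): Centre of the top of the plunger's round black cap (38 mm diameter, 10 mm thick), 165 mm above the table when up. Push here, straight down.
- pad: Round rubber pressing pad, 40 mm diameter, sprung, at the plunger's foot, straight below the cap. Origin: centre of its underside, 83 mm above the table when up.
- heel: D-shaped shoe heel, loose on the bed, brown layers, pale tan top: 66 mm long, 56 wide, 45 high, round at one end (local -x), square at the other. Origin: centre of its underside, 30 mm above the table. It stands on one of two places 140 mm (+-4) from the column's axis, 0.7 rad to either side of the bed's middle line. Its top passes 8 mm below the raised pad.
- round_heel: The round heel, loose on the bed, on the other place: same brown layers and pale tan top, 42 mm diameter, 45 mm high. Origin: centre of its underside. Not to be pressed.
- tape: Bystander: white roll of tape, 90 mm diameter, 48 mm high, on the table to the robot's left.
- jar: Bystander: amber jar with white cap, 68 mm diameter, 90 mm high, on the left.
- screwdriver: Bystander: screwdriver lying on the table on the robot's right.
- thread: Bystander: grey cone of thread, 60 mm diameter, 100 mm high, on the right.

How it is judged (in metres and radians):
On the way, in this order (a step that is already met when the one before it is completed fails the run):
1. the arm is pushed round and rests with its pad over the D-shaped heel, plunger up (horizontal distance between pad and heel below 0.013 m and value of joint plunger below 0.004 m and velocity of joint swing between -0.05 and 0.05 rad/s), for 0.2 s.
2. the cap is held down so that the pad presses firmly on the D-shaped heel (horizontal distance between pad and heel below 0.013 m and value of joint plunger above 0.011 m and contact force between pad and heel above 3 N), for 0.5 s.
At the end, for the whole second after the job is handed in: The pad is within 13 mm (from above) of the D-shaped heel's centre, the arm still, the plunger up (under 4 mm), both heels within 12 mm of where they stood; before that the plunger was held over 11 mm down, the pad pressing the heel at over 3 N, for 0.5 s (all of step 1 and distance of each of heel, round_heel from where it was at the start of the episode below 0.012 m and angle between heel's own z axis and vertical below 0.1 rad); the robot touches nothing.
It fails at once if the D-shaped heel is lifted or shifted (distance of heel from where it was at the start of the episode above 0.015 m).
It fails at once if the round heel is lifted or shifted (distance of round_heel from where it was at the start of the episode above 0.015 m).
It fails at once if the pad is pressed on the round heel (contact force between pad and round_heel above 3 N).
It fails at once if a bystander (tape, jar, screwdriver or thread cone) is disturbed (distance of any of tape, jar, screwdriver, thread from where it was at the start of the episode above 0.03 m).
It also fails if it takes over 54 s, if anything falls off the work surface, if the arm or the gripper's body presses on something with over 40 N, if the wrist force passes 120 N, or if a joint passes its speed limit or range.

## Working session

There is one attempt and no reset: what is moved stays moved. The work goes in short steps, Python scripts to look and compute and a shell command to move; the robot and the scene stay as the last step left them, time stands still between calls to the robot, and variables do not carry over. Pictures are saved under pics/ and viewed, at most 10 in all, crops included, and the job is handed in when it is done.

```bash
mkdir -p pics
cat > h.py <<'E'
import numpy as np, cv2
from cell import ctrl
def ray(im,rc):
    K=np.array(im["intrinsics"],float);d=np.array(im["dist"],float);T=np.array(im["extrinsics"],float)
    u=cv2.undistortPoints(np.array([[[rc[1],rc[0]]]],float),K,d)[0,0]
    return T[:3,3],T[:3,:3]@np.array([u[0],-u[1],-1.])
def atz(im,rc,z):
    o,v=ray(im,rc);return o+v*(z-o[2])/v[2]
def proj(im,p):
    K=np.array(im["intrinsics"],float);d=np.array(im["dist"],float);T=np.array(im["extrinsics"],float)
    c=T[:3,:3].T@(np.array(p,float)-T[:3,3]);c=c*[1,-1,-1]
    return cv2.projectPoints(c[None],np.zeros(3),np.zeros(3),K,d)[0][0,0][::-1]
E
python3 - <<'E'
from h import *
np.set_printoptions(precision=1,suppress=True)
for n in("top","side"):
    im=ctrl.get_image(n);cv2.imwrite(f"pics/{n}0.png",im["img"][:,:,::-1])
    print(n,im["extrinsics"][:3][:,3])
    for t,z in(("press",0),("swing_end",127),("plunger_top",165),("heel",30),("round_heel",30),("pad",83),("jar",0),("tape",0),("thread",0),("screwdriver",0)):
        r=ctrl.place_of(n,t)
        for q in r[:2]: print(t,round(q["confidence"],2),np.array(q["position"]),atz(im,q["position"],z))
s=ctrl.read_state();print(s)
E
```

```text
top [ 419.6  -24.1 1133. ]
press 0.91 [168.3 288.1] [683.5  60.4   0. ]
swing_end 0.86 [234.3 281.6] [486.3  68.1 127. ]
plunger_top 0.57 [212.  281.4] [537.5  64.9 165. ]
heel 0.86 [213.9 309.2] [547.4   1.   30. ]
round_heel 0.53 [195.8 251.6] [600.5 159.8  30. ]
jar 0.76 [180.7 171.8] [653.9 398.4   0. ]
tape 0.69 [233.2 188. ] [501.5 345.7   0. ]
thread 0.76 [171.9 438. ] [ 666.1 -372.     0. ]
screwdriver 0.7 [236.  455.2] [ 480.2 -410.4    0. ]
screwdriver 0.2 [179.5 171.8] [657.5 398.5   0. ]
side [ -35.6 -658.9 1031.7]
press 0.87 [200.2 331.4] [681.3  55.    0. ]
press 0.25 [345.2 412.5] [ 488.8 -398.4    0. ]
swing_end 0.83 [206.3 275. ] [477.9  50.8 127. ]
plunger_top 0.76 [182.1 289.1] [536.   60.2 165. ]
heel 0.98 [228.3 312.5] [551.5  -4.4  30. ]
round_heel 0.71 [189. 284.] [595.7 161.   30. ]
pad 0.59 [207.5 289.7] [527.4  55.   83. ]
jar 0.94 [146.2 248.3] [662.7 416.9   0. ]
tape 0.88 [176.6 222.6] [517.  358.1   0. ]
thread 0.94 [292.9 444.8] [ 655.1 -364.6    0. ]
screwdriver 0.67 [204.6 277.9] [560.2 149.7   0. ]
screwdriver 0.62 [348.4 408.4] [ 476. -397.    0.]
{'clock': 1.1, 'qpos': array([-1.2,  0.6,  0. ,  1.5, -0. ,  1. , -0. ]), 'qd': array([ 0.,  0., -0.,  0.,  0., -0., -0.]), 'tau': array([ -0. , -56.3,   1.2, -19.4,   0. ,   0. ,   0. ]), 'eef_pos': array([289.6, 582. , 231.3]), 'tool_rot': array([ 3.1, -0. ,  2.7]), 'force': array([ 0.3,  1.3, -1.2]), 'torque': array([-0. ,  0. , -0.1]), 'gripper_force': 0.0, 'width': 85.15814046884994}
```

```bash
python3 - <<'E'
import cv2
a=cv2.imread("pics/top0.png")[120:290,200:360];a=cv2.resize(a,None,fx=3.5,fy=3.5,interpolation=cv2.INTER_CUBIC)
cv2.imwrite("pics/topc.png",a[:595])
a=cv2.imread("pics/side0.png")[130:280,230:400];a=cv2.resize(a,None,fx=4,fy=4,interpolation=cv2.INTER_CUBIC)
cv2.imwrite("pics/sidec.png",a)
E
python3 -c "
from h import *
print(ctrl.read_state()['tool_rot'])"
```

```text
[ 3.14157602e+00 -7.25270205e-05  2.67974356e+00]
```

View pics/topc.png

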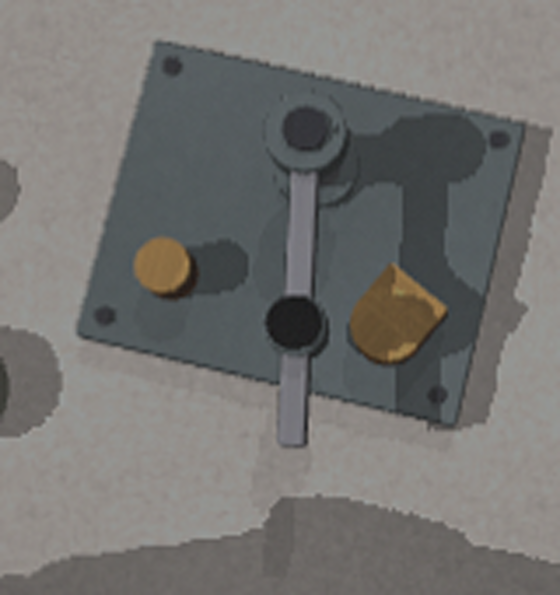

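View pics/sidec.png

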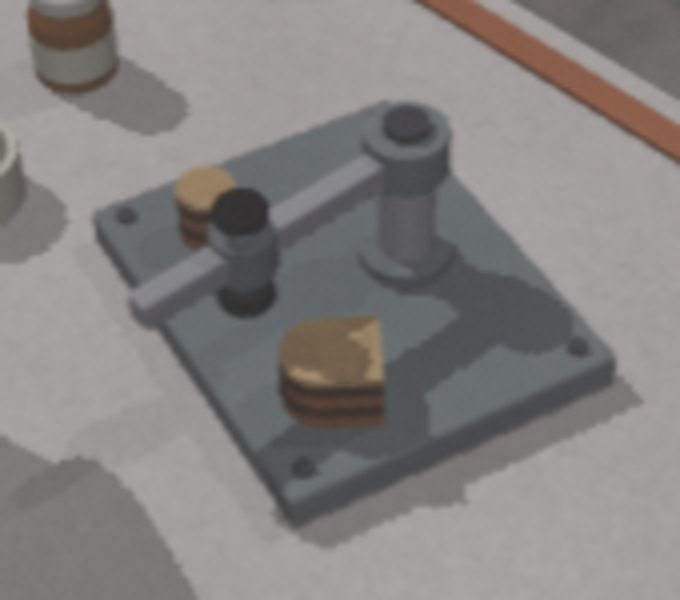

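The top crop shows the arm pointing at the robot. The D-heel is on the robot's right, its top face centred near crop (393,318), and the round heel is on the left at (162,265). The column cap is at (305,128). The side crop agrees.

Run:
```python
from h import *
np.set_printoptions(precision=1,suppress=True)
im=ctrl.get_image("top")
f=lambda x,y:(120+(y+.5)/3.5-.5,200+(x+.5)/3.5-.5)
P={k:atz(im,f(*c),z) for k,c,z in(("col",(306,128),155),("heel",(393,318),75),("round",(162,265),75),("cap",(295,321),165),("armend",(292,446),138),
 ("c1",(155,42),30),("c2",(523,125),30),("c3",(455,428),30),("c4",(80,333),30),("cornA",(393,263),75),("cornB",(447,312),75))}
for k,v in P.items(): print(k,v)
c=(P["c1"]+P["c2"]+P["c3"]+P["c4"])/4; u=(P["c1"]+P["c2"]-P["c3"]-P["c4"])[:2]; yaw=np.arctan2(u[1],u[0])
print("yaw",yaw,"col from bed",c[:2]+50*np.array([np.cos(yaw),np.sin(yaw)]))
for k in("heel","round","cap","armend"):
    d=(P[k]-P["col"])[:2];a=np.arctan2(d[1],d[0]);print(k,np.hypot(*d),a,((a-yaw-np.pi)+np.pi)%(2*np.pi)-np.pi)
im2=ctrl.get_image("side")
h=lambda x,y:(130+(y+.5)/4-.5,230+(x+.5)/4-.5)
print("side col",atz(im2,h(407,124),155),"cap",atz(im2,h(241,211),165),"heelcorners",atz(im2,h(382,318),75),atz(im2,h(384,378),75))
for n,i in(("top",im),("side",im2)):
  for t,z in(("heel",30),("swing_end",127),("plunger_top",165)):
    for q in ctrl.place_of(n,t)[:1]: print(n,t,atz(i,q["position"],z))
```

```text
col [678.3  51.3 155. ]
heel [551.1  -7.4  75. ]
round [594.6 167.5  75. ]
cap [539.   58.8 165. ]
armend [454.2  63.7 138. ]
c1 [786.  183.8  30. ]
c2 [ 710.8 -113.2   30. ]
c3 [469.8 -53.5  30. ]
c4 [548.9 240.3  30. ]
cornA [593.  -8.  75.]
cornB [554.9 -48.1  75. ]
yaw -0.23852082365566704 col from bed [677.5  52.5]
heel 140.0420097681231 -2.7097813124907018 0.6703321647547584
round 143.2080465479385 2.1948567117559707 -0.7082151181781553
cap 139.4887353924731 3.0877964467038264 0.1847246167697003
armend 224.3797741750144 3.086162618802533 0.18309078886840702
side col [676.9  51.7 155. ] cap [536.8  58.1 165. ] heelcorners [594.4  -8.5  75. ] [558.6 -47.   75. ]
top heel [550.4  -2.6  30. ]
top swing_end [492.7  64.6 127. ]
top plunger_top [534.3  60.5 165. ]
side heel [546.5  -9.3  30. ]
side swing_end [485.4  60.  127. ]
side plunger_top [539.6  69.6 165. ]
```

Consistent: column (678, 51.5), D-heel about (551, -6), arm at world angle 3.088, target 3.567. I'll turn the tool to yaw π so its axes line up with the world, then shut the fingers.

```bash
python3 -m crank '[[[0,0,0,-0.96],[0,0,0,-0.96],[0,0,0,-0.96],[0,0,0,-0.96],[0,0,0,-0.96],[0,0,0,-0.96],[0,0,0,0]]]' 1
```

```text
clock: 2.08
eef_pos: [289.7, 581.9, 231.3]
tool_rot: [3.141, -0.0, -3.141]
force: [1.1, -0.3, 0.4]
width: 0.6
gripper_force: 0.0
```

```bash
python3 -m crank '[[[-0.4,-0.98,0,0],[-0.4,-0.98,0,0],[-0.4,-0.98,0,0],[-0.4,-0.98,0,0],[-0.4,-0.98,0,0],[-0.4,-0.98,0,0],[-0.4,-0.98,0,0],[-0.4,-0.98,0,0],[-0.4,-0.98,0,0],[-0.4,-0.98,0,0],[-0.4,-0.98,0,0],[-0.4,-0.98,0,0]]]' && python3 -m crank '[[[-0.4,-0.98,0,0],[-0.4,-0.98,0,0],[-0.4,-0.98,0,0],[-0.4,-0.98,0,0],[-0.4,-0.98,0,0],[-0.4,-0.98,0,0],[-0.4,-0.98,0,0],[0,0,0,0],[0,0,0,0]]]'
```

```text
clock: 3.08
eef_pos: [409.8, 286.6, 231.5]
tool_rot: [3.141, 0.0, 3.138]
force: [-0.3, -0.1, 0.3]
width: -0.1
gripper_force: 0.0
clock: 3.83
eef_pos: [479.7, 114.7, 231.4]
tool_rot: [-3.141, 0.0, 3.135]
force: [-0.8, 1.4, -0.6]
width: -0.0
gripper_force: 0.0
```

```bash
python3 -m crank '[[[0,0,0.88,-0.08],[0,0,0.88,0],[0,0,0.88,0],[0,0,0.88,0],[0,0,0.88,0],[-0.1,-0.4,0,0],[0,-0.4,0,0],[0,-0.2,0,0],[0,-0.2,0,0],[0,-0.2,0,0],[0,-0.2,0,0],[0,-0.2,0,0]]]' && python3 -m crank '[[[0,-0.2,0,0],[0,-0.2,0,0],[0,-0.2,0,0],[0,-0.2,0,0],[-0.05,-0.2,0,0],[-0.05,-0.2,0,0],[-0.05,-0.2,0,0],[-0.05,-0.2,0,0],[0,0,0,0],[0,0,0,0]]]'
python3 - <<'E'
from h import *
im=ctrl.get_image("top");cv2.imwrite("pics/top1.png",cv2.resize(im["img"][120:290,200:360,::-1],None,fx=3.5,fy=3.5,interpolation=cv2.INTER_CUBIC))
im=ctrl.get_image("side");cv2.imwrite("pics/side1.png",cv2.resize(im["img"][130:280,230:400,::-1],None,fx=4,fy=4,interpolation=cv2.INTER_CUBIC))
E
```

```text
clock: 4.83
eef_pos: [482.2, 71.4, 122.1]
tool_rot: [3.141, 0.001, -3.136]
force: [-0.9, 3.2, 1.3]
width: -0.1
gripper_force: 1.2
clock: 5.67
eef_pos: [487.4, 30.3, 121.2]
tool_rot: [-3.141, 0.0, -3.137]
force: [0.6, -0.2, -0.7]
width: 0.0
gripper_force: 0.0
```

View pics/side1.png

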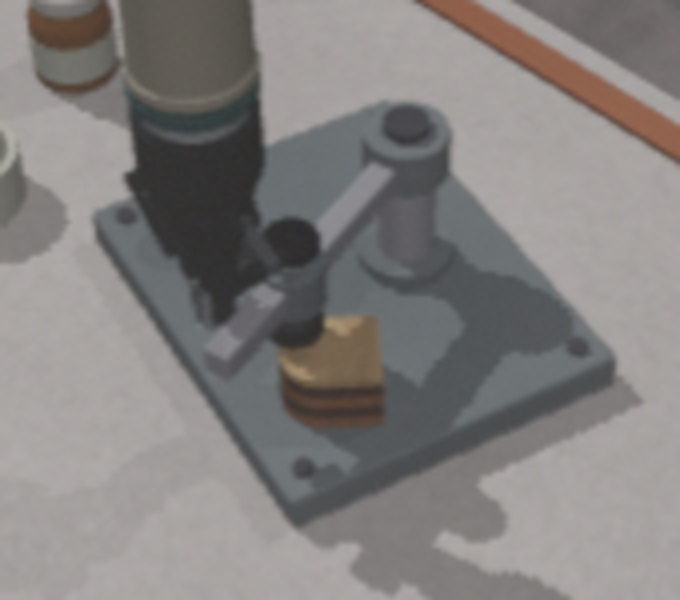

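View pics/top1.png

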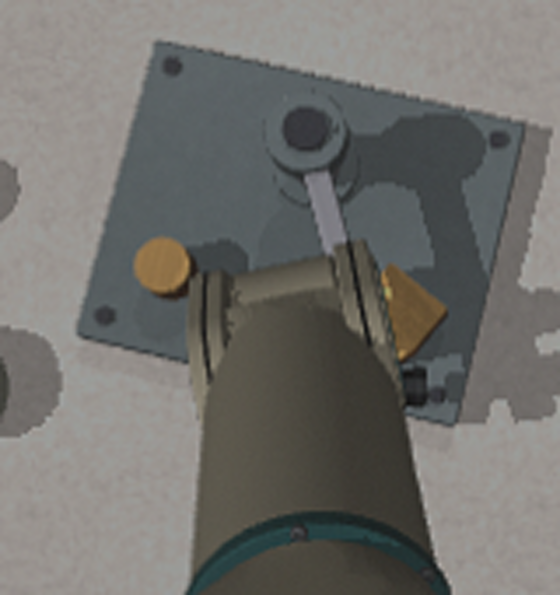

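The side crop shows the finger on the far side of the bar, pushing it. The cap is now at about (291,242), partway to the heel.

```bash
cat >> h.py <<'E'
def cap(crop=None):
    im=ctrl.get_image("side")
    r=[130+(crop[1]+.5)/4-.5,230+(crop[0]+.5)/4-.5] if crop else None
    out=[]
    if r: out.append(r)
    out+=[q["position"] for q in ctrl.place_of("side","plunger_top")[:1]]
    # dark cap blob
    for r in out:
        p=atz(im,r,165);d=p[:2]-[677.5,51.5];print("cap",p.round(1),"R",np.hypot(*d).round(1),"ang",(np.arctan2(d[1],d[0])%(2*np.pi)).round(3))
    return im
E
python3 -c "
from h import *
cap((291,242))"
python3 -m crank '[[[-0.04,-0.2,0,0],[-0.04,-0.2,0,0],[0,-0.2,0,0],[0,-0.2,0,0],[0,-0.2,0,0],[0,0,0,0],[0,0,0,0]]]'
python3 - <<'E'
from h import *
im=cap();cv2.imwrite("pics/side2.png",cv2.resize(im["img"][130:280,230:400,::-1],None,fx=4,fy=4,interpolation=cv2.INTER_CUBIC))
E
```

```text
cap [540.3  15.6 165. ] R 141.8 ang 3.397
cap [533.2  11.4 165. ] R 149.8 ang 3.412
clock: 6.45
eef_pos: [488.9, 5.1, 121.2]
tool_rot: [-3.141, -0.001, -3.138]
force: [0.9, 0.2, 0.1]
width: 0.5
gripper_force: 0.0
cap [548.6   0.6 165. ] R 138.6 ang 3.517
```

View pics/side2.png

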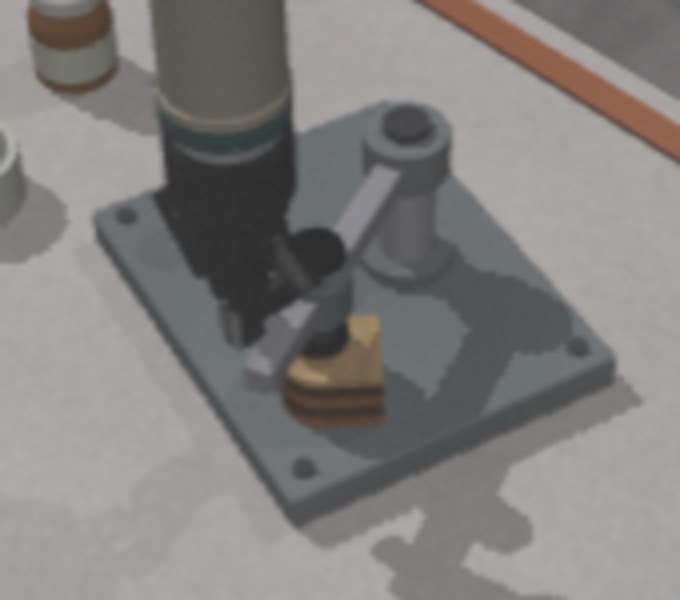

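The cap is now at about (317,253), angle ≈3.52, so about 0.04 rad remains (9 mm).

```bash
python3 -m crank '[[[0,-0.12,0,0],[0,-0.12,0,0],[0,-0.12,0,0],[0,0,0,0],[0,0,0,0],[0,0,0,0]]]'
python3 -m crank '[[[0,0.5,0,0],[0,1,0,0],[0,1,0,0],[0,1,0,0],[0,0,-1,0],[0,0,-1,0],[0,0,-1,0],[0,1,0,0],[0,1,0,0],[0,1,0,0],[0,0,0,0],[0,0,0,0]]]'
python3 - <<'E'
from h import *
im=cap()
a=cv2.resize(im["img"][130:280,230:400,::-1],None,fx=4,fy=4,interpolation=cv2.INTER_CUBIC)
for q in ctrl.place_of("top","plunger_top")[:1]: print("top",atz(ctrl.get_image("top"),q["position"],165))
im=ctrl.get_image("top");cv2.imwrite("pics/top3.png",cv2.resize(im["img"][120:290,200:360,::-1],None,fx=3.5,fy=3.5,interpolation=cv2.INTER_CUBIC))
cv2.imwrite("pics/side3.png",a)
E
```

```text
clock: 7.05
eef_pos: [489.1, -3.1, 121.3]
tool_rot: [-3.141, -0.0, -3.137]
force: [0.4, 0.4, 0.4]
width: 0.2
gripper_force: 0.1
clock: 8.05
eef_pos: [488.0, 161.0, 196.2]
tool_rot: [-3.142, -0.0, -3.133]
force: [-0.5, -0.2, 0.4]
width: -0.2
gripper_force: 0.0
cap [543.9  -1.1 165. ] R 143.6 ang 3.517
```

View pics/top3.png

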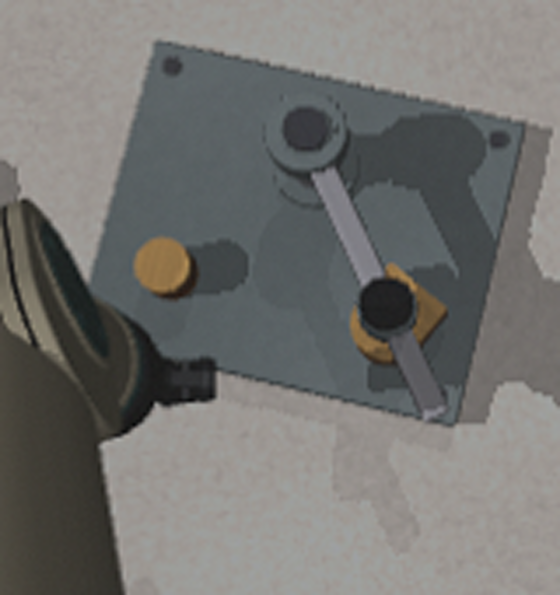

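View pics/side3.png

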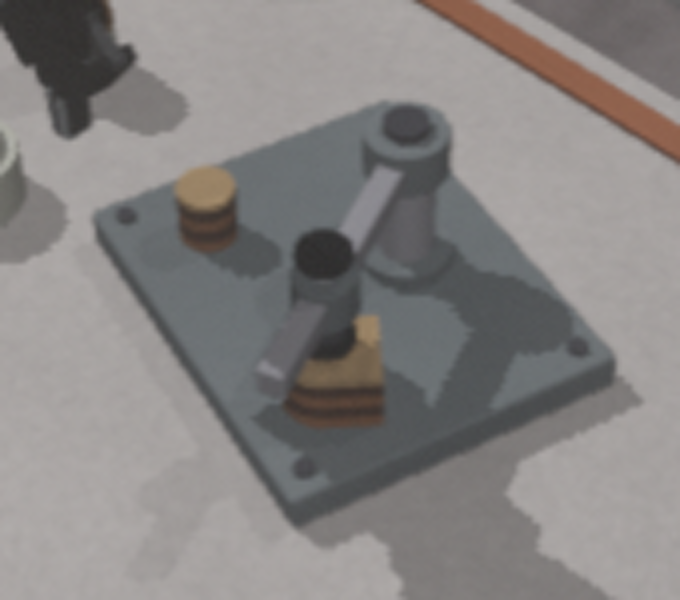

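The arm now lies over the D-heel: cap at (387,303) and bar end at (434,413) in the top crop, cap at (324,254) in the side crop.

Run:
```python
from h import *
im=ctrl.get_image("top")
f=lambda x,y:(120+(y+.5)/3.5-.5,200+(x+.5)/3.5-.5)
for n,c,z in(("cap",(387,303),165),("end",(434,412),138)):
    p=atz(im,f(*c),z);d=p[:2]-[678,51.5];print(n,p.round(1),np.hypot(*d),np.arctan2(d[1],d[0])%(2*np.pi))
# dark-cap centroid in both views
for n,(r,c),cc in(("top",(205,310),None),("side",(193,311),None)):
    i=ctrl.get_image(n);g=cv2.cvtColor(i["img"],cv2.COLOR_RGB2GRAY)
    m=(g<50).astype('uint8');k,l,s,ce=cv2.connectedComponentsWithStats(m)
    L=l[r,c];x,y=ce[L];p=atz(i,(y,x),165);d=p[:2]-[678,51.5];print(n,L,s[L],p.round(1),np.hypot(*d),np.arctan2(d[1],d[0])%(2*np.pi))
s=ctrl.read_state();print(s["eef_pos"],s["tool_rot"])
```

```text
cap [550.4  -4.8 165. ] 139.4811462594107 3.557059696691387
end [476.3 -36.1 138. ] 219.87181774269467 3.551365891619547
top 148 [303 200  15  15 187] [549.1  -4.  165. ] 140.31254291542453 3.5485864323011542
side 260 [305 189  12  10  84] [544.2  -8.1 165. ] 146.47981541778177 3.560511308107043
[488.46135018 158.78233111 196.25513823] [-3.14116149e+00 -2.25586656e-04 -3.13779123e+00]
```

Pad is about 2 mm from the heel's centre. Going above the cap.

```bash
python3 -m crank '[[[-0.31,-0.82,0,0],[-0.31,-0.82,0,0],[-0.31,-0.82,0,0],[-0.31,-0.82,0,0],[-0.31,-0.82,0,0],[-0.31,-0.82,0,0],[-0.31,-0.82,0,0],[-0.31,-0.82,0,0],[0,0,0,0],[0,0,0,0]]]'
```

```text
clock: 9.23
eef_pos: [551.3, -5.9, 196.1]
tool_rot: [-3.141, -0.0, -3.14]
force: [-0.6, -0.1, 0.5]
width: -0.1
gripper_force: 0.0
```

```bash
python3 -m crank '[[[0,0,0.4,0],[0,0,0.4,0],[0,0,0.3,0],[0,0,0.1,0],[0,0,0.1,0],[0,0,0.1,0],[0,0,0.1,0],[0,0,0,0]]]'; python3 -m crank '[[[0,0,0.1,0],[0,0,0.1,0],[0,0,0.1,0],[0,0,0.06,0],[0,0,0,0],[0,0,0,0]]]'
```

```text
clock: 9.9
eef_pos: [550.8, -3.3, 158.7]
tool_rot: [3.141, -0.001, -3.136]
force: [-4.1, 1.7, 4.9]
width: 0.1
gripper_force: 2.5
clock: 10.4
eef_pos: [551.2, -3.5, 151.2]
tool_rot: [3.141, 0.0, -3.136]
force: [-5.0, 1.4, 14.0]
width: 0.2
gripper_force: 6.8
```

```bash
python3 -m crank '[[[0,0,0.07,0],[0,0,0.05,0],[0,0,0,0],[0,0,0,0]]]'; python3 -c "
from h import *
cap()"
```

```text
clock: 10.73
eef_pos: [551.2, -3.6, 149.0]
tool_rot: [3.141, 0.001, -3.136]
force: [-6.3, 0.3, 18.8]
width: 0.1
gripper_force: 9.6
cap [544.9 -14.7 165. ] R 148.2 ang 3.605
```

At the stop (149 mm, 19 N). Hold, then lift straight off.

```bash
python3 -m crank '[[[0,0,0,0],[0,0,0,0],[0,0,0,0],[0,0,0,0],[0,0,0,0],[0,0,0,0],[0,0,0,0],[0,0,0,0],[0,0,0,0],[0,0,0,0],[0,0,0,0],[0,0,0,0]]]'; python3 -m crank '[[[0,0,0,0],[0,0,0,0],[0,0,0,0],[0,0,0,0],[0,0,0,0],[0,0,0,0]]]'; python3 -m crank '[[[0,0,-0.1,0],[0,0,-0.15,0],[0,0,-0.2,0],[0,0,-0.2,0],[0,0,-0.3,0],[0,0,-0.6,0],[0,0,-0.6,0],[0,1,0,0],[0,1,0,0],[0,1,0,0],[0,1,0,0],[0,1,0,0]]]';python3 -m crank '[[[0,1,0,0],[0,1,0,0],[0,1,0,0],[0.5,1,0,0],[0.5,0,0,0],[0,0,0,0],[0,0,0,0],[0,0,0,0],[0,0,0,0]]]'
python3 - <<'E'
from h import *
im=ctrl.get_image("top");cv2.imwrite("pics/top4.png",cv2.resize(im["img"][120:290,200:360,::-1],None,fx=3.5,fy=3.5,interpolation=cv2.INTER_CUBIC))
for n,(r,c) in(("top",(205,310)),("side",(193,311))):
    i=ctrl.get_image(n);g=cv2.cvtColor(i["img"],cv2.COLOR_RGB2GRAY)
    k,l,s,ce=cv2.connectedComponentsWithStats((g<50).astype('uint8'));L=l[r,c];x,y=ce[L];p=atz(i,(y,x),165);d=p[:2]-[678,51.5];print(n,s[L],p.round(1),np.hypot(*d),np.arctan2(d[1],d[0])%(2*np.pi))
for n in("top","side"):
    i=ctrl.get_image(n)
    for t in("heel","round_heel"):
        for q in ctrl.place_of(n,t)[:1]: print(n,t,atz(i,q["position"],30).round(1))
E
```

```text
clock: 11.83
eef_pos: [551.2, -3.5, 149.0]
tool_rot: [3.141, 0.001, -3.136]
force: [-7.2, 0.8, 19.9]
width: -0.2
gripper_force: 9.6
clock: 12.33
eef_pos: [551.2, -3.6, 149.0]
tool_rot: [3.141, 0.001, -3.136]
force: [-6.4, 0.9, 19.4]
width: 0.2
gripper_force: 9.6
clock: 13.33
eef_pos: [551.5, 121.9, 200.9]
tool_rot: [-3.142, 0.002, -3.137]
force: [-0.1, 0.0, -0.5]
width: -0.4
gripper_force: 0.0
clock: 14.08
eef_pos: [526.4, 219.7, 200.7]
tool_rot: [-3.141, 0.001, -3.138]
force: [0.4, 0.5, 0.4]
width: -0.0
gripper_force: 0.0
top [303 199  15  16 188] [549.8  -4.1 165. ] 139.72210377902277 3.551094160145699
side [305 188  12  11  98] [547.   -6.9 165. ] 143.39770220850107 3.5609646133170005
top heel [555.   -5.7  30. ]
top round_heel [605.3 160.4  30. ]
side heel [546.   -8.4  30. ]
side round_heel [590.1 166.   30. ]
```

View pics/top4.png

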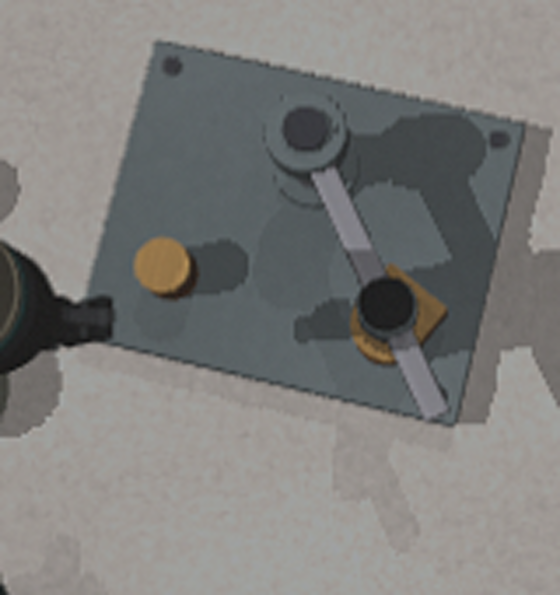

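The picture shows the arm unmoved, with its cap at (387,303) over the D-heel. The plunger is up, both heels are where they stood, and the robot is clear.

```bash
python3 -c "
from cell import ctrl
print(ctrl.finish_job())"
```

```text
the job is handed in; nothing more can be done
None
```

The job is handed in, though no verdict came back: I swung the arm over the D-shaped heel (pad about 2 mm off its centre by the pictures), held the cap at its stop at about 19 N for over 1.5 s, then let the plunger spring up, leaving both heels where they stood and the robot clear.

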